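# Unstack the delivered food and set it out

## Robot

A 6-joint arm with a two-finger parallel gripper is mounted at the origin on the work surface. World frame = base frame: x ahead of the robot, y to its left, z up, the work surface at z = 0. Lengths are in m, angles in rad, forces in N, time in s.
With the tool pointing down it reaches from about 0.375 to 0.825 m from the base axis. Payload 5.5 kg.
Tool frame: the origin (TCP) lies midway between the tips of the shut fingers; the grasp point (between the pads) lies 19 mm behind it (grasp_offset is the distance from the TCP to the grasp point, in m); x points along the fingers, z is the direction in which the jaws open and shut, and the axes are right-handed (so a half turn about x gives the same grasp; the last joint's range is limited). The gripper opens to 85 mm and grips with 20 to 120 N. Pads are 22 mm wide; open, the fingers measure 114 mm over their backs; the gripper's body (76 mm by 85 mm) begins 54 mm behind the grasp point. The pads swing forward as they close: fully open they stand 13 mm farther back than shut.
Start: joints at [1.246, 0.314, -0.047, 1.21, 0, 1.571], TCP at [0.191, 0.569, 0.231] pointing down, gripper open.
Joint ranges: [-2.67, 2.67], [-0.69, 1.73], [-1.03, 1.25], [-2.08, 2.16], [-1.42, 1.45], [-3.14, 3.14]. Speed limits (rad/s): [2.39, 2.39, 3.01, 3.14, 3.14, 3.14].

## Interface

Orientations are given as a unit quaternion [x, y, z, w].
In Python, from bench import * gives the robot as it stands.
- The arm moves only by the shell command python3 -m jog 'ROWS' [OPENING] [FORCE]. ROWS is a JSON object of lists of equal length, an entry for each row: "xyz": the shift along the tool's x, y, z scaled (see below), a list of three; "rotation": the turn, a rotation vector about the tool's x, y, z scaled (see below), a list of three. In form: {"xyz": [[x, y, z], ...], "rotation": [[rx, ry, rz], ...]}. A call has 1 to 12 rows; each row shifts and turns the commanded pose from where the row before left it, along the tool's axes as they then stand; what a row does not reach is not made up. The controller multiplies each number of a shift by 0.25 m and each number of a turn by 30 degrees. A row lasts 1/8 s, in which the tool goes at most 62.5 mm and 10.7 degrees, less where a joint would pass 70% of its speed; a pose out of reach is approached as far as the arm can. A call with a number of a shift or a turn outside -1 to 1 is refused whole. A call with a gripper value outside its range is refused whole. OPENING is the closure, from -1 (fully open) to 1 (shut), so that 0 is half open, set as the call begins (- or left out, the last holds). The fingers move at their own pace and stop on an object; FORCE is the grip in N (left out, the last holds). Time passes only in rows, so rows that do not move let the fingers close. It gives the time, the measured TCP pose, the force and the opening at its end, in the units of the state.
- get_obs(): the state, without advancing time (a new reading comes with each control period).
- get_image(name): name is "scene" or "top" or "wrist"; returns a dict with "image" (420x560x3 uint8, red, green, blue), "intrinsics" (3x3 intrinsics, pixels), "extrinsics" (4x4, takes a point from camera to world coordinates); the wrist camera has in their place "T_tool_cam" (4x4, takes a point from camera to tool coordinates, whose origin is the TCP and whose axes are the tool frame's). Camera axes: x right, y up, looking along -z (the intrinsics and any distortion apply to the point x, -y, -z); pixel columns grow to the right and rows downward; lengths in m; the calibration is good to about 2 mm. A picture is of the moment at which its call begins: read the wrist's pose just before it. There is no depth.
- job_done(): hands the job in, once; it reports no verdict.
The state is a dict: "clock": time; "joint_pos": joint angles; "joint_vel": joint speeds; "joint_torque": joint torques, N m; "tcp_pos": TCP position; "eef_rot": TCP orientation; "contact_force": force on the tool from outside, world axes, zero at the start; "wrist_torque": the same for the moment, N m; "finger_gap": opening from 0.0 (shut) to 1.0 (fully open).
Only numpy, scipy, OpenCV 4.12 (cv2) and the standard library are available. Lean on these libraries where they do the work, as an engineer would, in place of code of your own. Each camera call takes 0.05 s, during which the arm holds its last target. There are 200 camera calls.

## Task

Take the stack of delivered food apart from the top down and set each thing upright in the middle of its own place: the small jar on the little saucer, the round tub on the rubber mat, the square tub on the square stone tile with its sides parallel to the tile's, and the long box lengthwise along the wooden board. Lower each one onto its place rather than dropping it, tip none of them over, and leave the pepper mill and the sauce bottle standing where they are.

Things in the scene. Friction and masses are not known exactly. Their poses are not given: they have to be found in the camera images.
- jar: Small closed jar, amber glass with a flat steel lid, an upright cylinder 38 mm in diameter and 48 mm high, about 0.12 kg, loose. Starts on top of the stack, standing on the round tub. Origin: centre of its underside, z up.
- round_tub: Round closed paper tub with a flat white lid, an upright cylinder 54 mm in diameter and 40 mm high, about 0.2 kg, loose. Starts third from the bottom of the stack, standing on the square tub. Origin: centre of its underside, z up.
- square_tub: Square closed plastic tub, white with a flat grey lid, straight sides, 62 x 62 mm and 38 mm high, about 0.22 kg, loose. Starts second from the bottom of the stack, standing on the long box. Origin: centre of its underside, z up, x and y square to its sides.
- long_box: Long closed cardboard box with a pale flat lid, straight sides, 120 mm long (its x) by 66 mm wide (its y), 38 mm high, about 0.25 kg, loose. The bottom of the stack, standing on the worktop; the middle of its long sides is free to grip once the others are off. Origin: centre of its underside, z up.
- saucer: The jar's place: little round white ceramic saucer, solid with a flat top, 60 mm in diameter, 8 mm high, fixed on the worktop. Origin: centre of its underside at worktop height, z up; its top lies 8 mm above the origin.
- rubber_mat: The round tub's place: round black rubber mat, 84 mm in diameter, 10 mm thick, flat, fixed on the worktop. Origin: centre of its underside at worktop height, z up; its top lies 10 mm above the origin.
- tile: The square tub's place: square pale stone tile 86 x 86 mm, 8 mm thick, flat, fixed on the worktop. Origin: centre of its underside at worktop height, z up, x and y square to its sides; its top lies 8 mm above the origin.
- board: The long box's place: oblong dark wooden board, 140 mm long (its x) by 84 mm wide (its y), 12 mm thick, flat, fixed on the worktop. Origin: centre of its underside at worktop height, z up; its top lies 12 mm above the origin.
- mill: Bystander: slender turned wooden pepper mill, 40 mm in diameter at most, 130 mm high, standing loose between the things. Origin: centre of its underside, z up.
- sauce_bottle: Bystander: slender green glass sauce bottle with a red cap, 38 mm in diameter, 125 mm high, standing loose between the things. Origin: centre of its underside, z up.
Not all that is in view belongs to the job. There is more than one size of the long_box; the one meant has the size given above. What is shaped like the jar but purple is not meant.

How it is judged:
By the outcome, as a careful person would: the job done as asked, in the order asked, and still so for the second after the job is handed in, with the robot touching nothing.
It also fails if it takes over 120 s, if anything falls off the work surface, if the arm or the gripper's body presses on something with over 40 N, if the wrist force passes 120 N, or if a joint passes its speed limit or range.

## Working session

There is one attempt and no reset: what is moved stays moved. The work goes in short steps, Python scripts to look and compute and a shell command to move; the robot and the scene stay as the last step left them, time stands still between calls to the robot, and variables do not carry over. Pictures are saved under pics/ and viewed, about 12 in all and at most 16, crops included, and the job is handed in when it is done.

```bash
mkdir -p pics; ls; python3 - <<'E'
from bench import *
import cv2
o=get_obs();print({k:(v if not hasattr(v,'tolist') else v.tolist()) for k,v in o.items()})
for n in("top","scene","wrist"):
    d=get_image(n);cv2.imwrite(f"pics/{n}0.png",d["image"][...,::-1])
    print(n,[(k,d[k]) for k in d if k!="image"])
E
```

```text
pics
{'clock': 0.0, 'joint_pos': [1.246022660119043, 0.31425877951535724, -0.04805880033092115, 1.2101619994188972, -4.0458490306961675e-05, 1.5707868354863457], 'joint_vel': [0.0010883054558146008, 0.0007588604145369281, 0.0020589334571618364, 0.0002894328738303943, -0.0009915756229319146, -0.0004284636589758411], 'joint_torque': [0.001353451661998406, -53.959118127822876, 33.97468686103821, 0.01928734069224447, 0.0002390589997958159, -5.932984770140592e-07], 'tcp_pos': [0.19129295306843408, 0.568105862382909, 0.23042378860751977], 'eef_rot': [-0.4129464997708467, 0.5747319500051082, 0.4122287858995303, 0.5737820161403905], 'contact_force': [0.07429679239947543, -0.12664644574667416, -0.08418983376809372], 'wrist_torque': [0.03290604122068107, 0.02521025858012244, 0.016177499452850193], 'finger_gap': 0.9978957561502538}
top [('intrinsics', array([[516.28722373,   0.        , 279.60361826],
       [  0.        , 516.28722373, 220.81185674],
       [  0.        ,   0.        ,   1.        ]])), ('extrinsics', array([[-0.00921162,  0.9942907 , -0.1063069 ,  0.3645628 ],
       [-0.9999
[... 446 characters left out ...]
-0.64524205,  0.48496022,  0.65651714],
       [-0.01470565,  0.59211828,  0.80571688,  1.15778768],
       [ 0.        ,  0.        ,  0.        ,  1.        ]]))]
wrist [('intrinsics', array([[365.81165776,   0.        , 274.20119805],
       [  0.        , 365.81165776, 209.30593584],
       [  0.        ,   0.        ,   1.        ]])), ('T_tool_cam', array([[ 5.47326206e-04,  2.99906792e-01, -9.53968352e-01,
        -1.41760642e-01],
       [ 9.52757262e-04,  9.53967905e-01,  2.99907199e-01,
         7.67658081e-02],
       [ 9.99999396e-01, -1.07304734e-03,  2.36393260e-04,
        -7.58452075e-04],
       [ 0.00000000e+00,  0.00000000e+00,  0.00000000e+00,
         1.00000000e+00]]))]
```

View pics/top0.png

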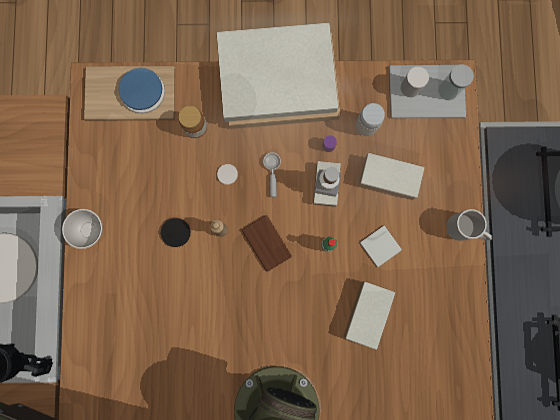

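View pics/scene0.png

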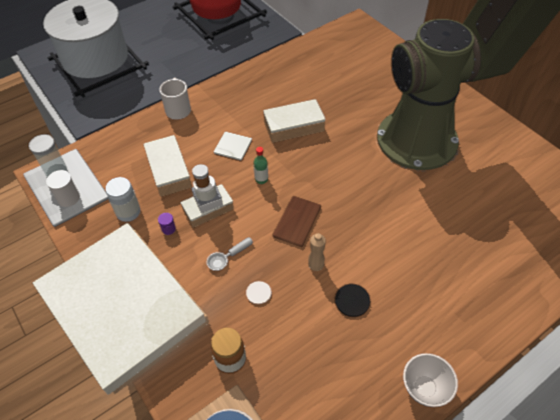

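Top view: the stack is at about (327,183), saucer (227,174), mat (176,232), board (266,243), tile (381,246), mill (217,228), bottle (330,244). The other long boxes and the purple jar are decoys. Next I'll measure from an enlarged crop.

```bash
cat > h.py <<'E'
import numpy as np, cv2
from scipy.spatial.transform import Rotation as R
from bench import *
def cam(n):
    o=get_obs(); d=get_image(n)
    if n=="wrist":
        T=np.eye(4);T[:3,:3]=R.from_quat(o["eef_rot"]).as_matrix();T[:3,3]=o["tcp_pos"]
        E=T@d["T_tool_cam"]
    else: E=d["extrinsics"]
    return d["image"],d["intrinsics"],E
def ray(K,E,uv,z):
    uv=np.atleast_2d(uv).astype(float)
    p=np.c_[(uv-K[:2,2])/[K[0,0],K[1,1]],np.ones(len(uv))]*[1,-1,-1]
    w=p@E[:3,:3].T; t=(z-E[2,3])/w[:,2]
    return E[:3,3]+w*t[:,None]
def proj(K,E,P):
    p=(np.atleast_2d(P)-E[:3,3])@E[:3,:3]; p=p*[1,-1,-1]; q=p@K.T
    return q[:,:2]/q[:,2:]
def blobs(img,lo,hi,amin=30):
    h=cv2.cvtColor(img,cv2.COLOR_RGB2HSV); m=cv2.inRange(h,np.array(lo),np.array(hi))
    cs,_=cv2.findContours(m,cv2.RETR_EXTERNAL,cv2.CHAIN_APPROX_NONE)
    return [c for c in cs if cv2.contourArea(c)>amin]
E
python3 - <<'E'
from h import *
im,K,E=cam("top")
h=cv2.cvtColor(im,cv2.COLOR_RGB2HSV)
for n,u,v in[("sau",227,174),("mat",176,232),("board",266,243),("tile",381,246),("floor",300,300),("box",330,165)]:print(n,h[v,u])
c=im[130:280,150:430];cv2.imwrite("pics/crop.png",cv2.resize(c,(800,429),interpolation=cv2.INTER_CUBIC)[...,::-1])
def rep(n,u,v,z,lo,hi):
    for c in blobs(im,lo,hi):
        if cv2.pointPolygonTest(c,(u,v),False)>=0:
            P=ray(K,E,c.reshape(-1,2),z)[:,:2]*1000
            r=cv2.minAreaRect(P.astype(np.float32));print(n,np.round(r[0],1),np.round(r[1],1),round(r[2],1))
rep("sau",227,174,.008,(0,0,150),(179,60,255))
rep("mat",176,232,.010,(0,0,0),(179,255,50))
rep("board",266,243,.012,(0,80,0),(179,255,110))
rep("tile",381,246,.008,(0,0,150),(179,60,255))
print(ray(K,E,[[217,222]],.13),ray(K,E,[[331,239]],.125))
E
```

```text
sau [ 17  19 186]
mat [15 14 36]
board [ 10 134  84]
tile [ 34  11 184]
floor [ 14 130 137]
box [ 24  21 178]
sau [657.8 135. ] [57.6 57.2] 45.4
mat [491.5 282. ] [79.9 79.4] 0.5
board [459.1  27. ] [144.4  90.7] 31.0
tile [ 447.4 -301.6] [85.9 84.7] 34.5
[[0.50620707 0.14914026 0.13      ]] [[ 0.45948997 -0.14814185  0.125     ]]
```

View pics/crop.png

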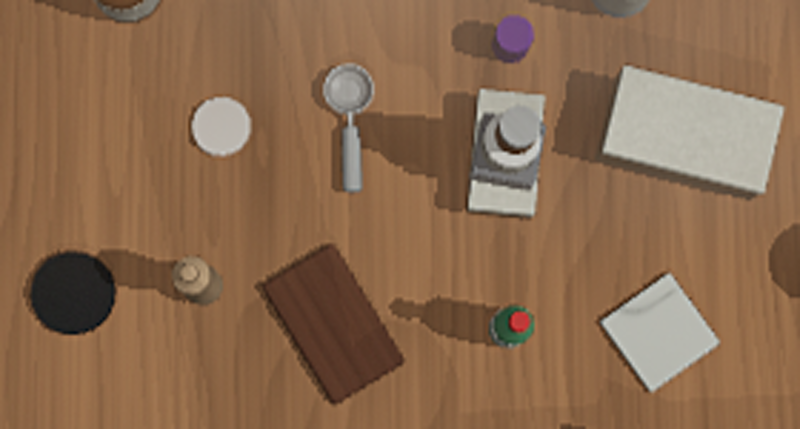

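```bash
cat >> h.py <<'E'
def plan(x,y,z,yaw=None):
    """yaw: world angle (deg) of the jaw axis; prints turn units then shift units in the turned frame (tool kept down)"""
    o=get_obs(); Rm=R.from_quat(o["eef_rot"]); M=Rm.as_matrix()
    cur=np.degrees(np.arctan2(M[1,2],M[0,2]))
    dy=0 if yaw is None else (yaw-cur+90)%180-90
    j=o["joint_pos"]
    # ideal target: x down, z at cur+dy
    a=np.radians(cur+dy); zt=np.array([np.cos(a),np.sin(a),0]); xt=np.array([0,0,-1.]); T=np.c_[xt,np.cross(zt,xt),zt]
    rv=Rm.inv()*R.from_matrix(T); rv=rv.as_rotvec(degrees=True)/30
    s=T.T@(np.array([x,y,z])-o["tcp_pos"])/.25
    print("cur",np.round(o["tcp_pos"],4),"yaw %.1f"%cur,"clk %.2f"%o["clock"],"j1 %.2f j6 %.2f"%(j[0],j[5]),"gap %.2f"%o["finger_gap"])
    print("turn",np.round(rv,3),"(rows>=%d)"%np.ceil(abs(rv).max()/.33),"shift",np.round(s,3),"toolY",np.round(T[:,1],2))
E
python3 - <<'E'
from h import *
im,K,E=cam("top")
print(ray(K,E,[[331.7,174.8]],.164))
f=lambda a:[[150+p[0]/2.857,130+p[1]/2.857] for p in a]
print(ray(K,E,f([[480,91],[545,96],[535,213],[469,208]]),.038))
plan(.60,-.135,.32,0)
E
```

```text
[[ 0.62210975 -0.1490938   0.164     ]]
[[ 0.68441783 -0.12492914  0.038     ]
 [ 0.67886628 -0.18917014  0.038     ]
 [ 0.56216872 -0.17680773  0.038     ]
 [ 0.5676662  -0.11213353  0.038     ]]
cur [0.1914 0.5684 0.2309] yaw 71.4 clk 0.25 j1 1.25 j6 1.57 gap 1.00
turn [ 2.38e+00 -1.00e-03  1.00e-03] (rows>=8) shift [-0.356 -2.814  1.635] toolY [-0.  1.  0.]
```

```bash
python3 - <<'E'
from h import *
plan(.62,-.15,.32,84)
E
```

```text
cur [0.1914 0.5684 0.2309] yaw 71.4 clk 0.25 j1 1.25 j6 1.57 gap 1.00
turn [-0.42  -0.002 -0.   ] (rows>=2) shift [-0.356 -2.005 -2.679] toolY [-0.99  0.1   0.  ]
```

```bash
python3 -m jog '{"xyz":[[-0.178,0,0],[-0.178,0,0],[0,-0.08,-0.11],[0,-0.14,-0.19],[0,-0.14,-0.19],[0,-0.14,-0.19],[0,-0.14,-0.19],[0,-0.14,-0.19],[0,-0.14,-0.19],[0,-0.14,-0.19],[0,-0.14,-0.19],[0,-0.14,-0.19]],"rotation":[[-0.21,0,0],[-0.21,0,0],[0,0,0],[0,0,0],[0,0,0],[0,0,0],[0,0,0],[0,0,0],[0,0,0],[0,0,0],[0,0,0],[0,0,0]]}' -1; python3 -m jog '{"xyz":[[0,-0.14,-0.19],[0,-0.14,-0.19],[0,-0.14,-0.19],[0,-0.135,-0.15],[0,-0.07,-0.08],[0,0,0],[0,0,0]],"rotation":[[0,0,0],[0,0,0],[0,0,0],[0,0,0],[0,0,0],[0,0,0],[0,0,0]]}'
python3 - <<'E'
from h import *
plan(.62,-.15,.32,84)
im,K,E=cam("wrist");cv2.imwrite("pics/w1.png",im[...,::-1]);np.savez("w1.npz",im=im,K=K,E=E)
E
```

```text
clock: 1.75
tcp_pos: [0.4777, 0.0792, 0.3205]
eef_rot: [-0.473, 0.525, 0.473, 0.526]
contact_force: [0.9, 0.5, 0.4]
finger_gap: 1.0
clock: 2.62
tcp_pos: [0.611, -0.1338, 0.3201]
eef_rot: [-0.473, 0.526, 0.473, 0.525]
contact_force: [0.2, -0.3, -0.6]
finger_gap: 0.999
cur [ 0.611  -0.1338  0.3201] yaw 84.0 clk 2.62 j1 -0.22 j6 -0.11 gap 1.00
turn [-0.     0.001 -0.002] (rows>=1) shift [ 0.    -0.043 -0.061] toolY [-0.99  0.1   0.  ]
```

View pics/w1.png

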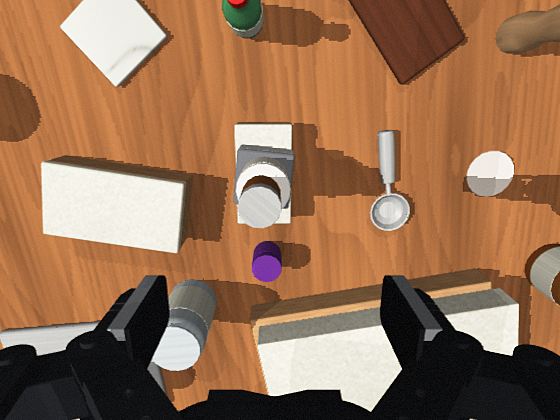

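Wrist view: jar lid at (261,202), round tub lid about (264,184), long box lid corners (235,123)–(291,222). The purple jar at (267,261) is a decoy, close to the far end of the box. The saucer is at (490,173) and the tile at (114,36).

```bash
python3 - <<'E'
from h import *
d=np.load("w1.npz");im,K,E=d["im"],d["K"],d["E"]
print("jar",ray(K,E,[[261,202]],.164)[0],"purple",ray(K,E,[[266,268]],.0)[0])
print("round",ray(K,E,[[264,184]],.116)[0])
print("box",ray(K,E,[[235,123],[292,123],[291,222],[236,223]],.038))
print("sq",ray(K,E,[[240,145],[293,150]],.076))
for n,uv,z in(("sau",(490,173),.008),("tile",(114,36),.008)): print(n,ray(K,E,[uv],z)[0])
c=im[100:290,190:340];cv2.imwrite("pics/w1c.png",cv2.resize(c,(474,600),interpolation=cv2.INTER_CUBIC)[...,::-1])
E
```

```text
jar [ 0.61976043 -0.14666778  0.164     ] purple [ 0.76254364 -0.16179556  0.        ]
round [ 0.61573168 -0.14494275  0.116     ]
box [[ 0.56033519 -0.17379451  0.038     ]
 [ 0.56701681 -0.10968877  0.038     ]
 [ 0.68503038 -0.12148921  0.038     ]
 [ 0.67932254 -0.18882468  0.038     ]]
sq [[ 0.58086288 -0.16739334  0.076     ]
 [ 0.59182421 -0.11262227  0.076     ]]
sau [0.6564853  0.13434694 0.008     ]
tile [ 0.45267426 -0.30037667  0.008     ]
```

View pics/w1c.png

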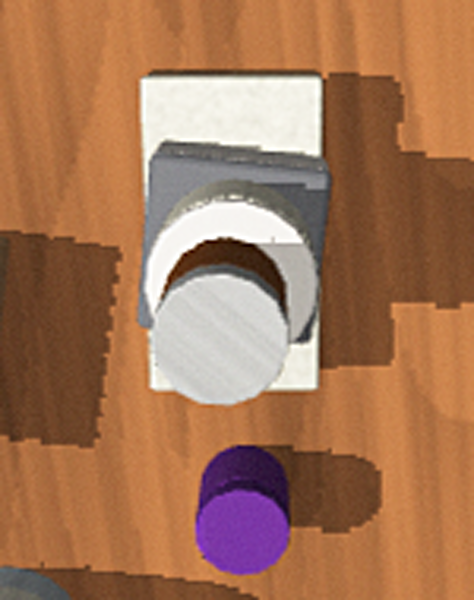

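```bash
python3 - <<'E'
from h import *
d=np.load("w1.npz");im,K,E=d["im"],d["K"],d["E"]
print("jar",ray(K,E,[[259.6,207]],.164)[0])
print("round",ray(K,E,[[263.4,189.5]],.116)[0])
plan(.623,-.1475,.200)
E
```

```text
jar [ 0.62404298 -0.14836115  0.164     ]
round [ 0.62113355 -0.14613968  0.116     ]
cur [ 0.611  -0.1334  0.3204] yaw 84.0 clk 2.67 j1 -0.22 j6 -0.11 gap 1.00
turn [ 0.     0.001 -0.001] (rows>=1) shift [ 0.481 -0.054 -0.051] toolY [-0.99  0.1   0.  ]
```

```bash
python3 -m jog '{"xyz":[[0,-0.054,-0.052],[0.12,0,0],[0.15,0,0],[0.15,0,0],[0.15,0,0],[0.12,0,0],[0.08,0,0],[0,0,0]],"rotation":[[0,0,0],[0,0,0],[0,0,0],[0,0,0],[0,0,0],[0,0,0],[0,0,0],[0,0,0]]}' -1 && python3 -m jog '{"xyz":[[0,0,0],[0,0,0],[0,0,0],[0,0,0],[0,0,0],[0,0,0],[0,0,0],[0,0,0]],"rotation":[[0,0,0],[0,0,0],[0,0,0],[0,0,0],[0,0,0],[0,0,0],[0,0,0],[0,0,0]]}' 1 30
python3 - <<'E'
from h import *
plan(.657,.1345,.230)
E
```

```text
clock: 3.68
tcp_pos: [0.6219, -0.1472, 0.1266]
eef_rot: [-0.473, 0.526, 0.474, 0.525]
contact_force: [-0.6, 0.2, 0.5]
finger_gap: 1.0
clock: 4.68
tcp_pos: [0.6243, -0.1486, 0.1291]
eef_rot: [-0.474, 0.525, 0.473, 0.526]
contact_force: [-0.7, 0.3, 6.7]
finger_gap: 0.436
cur [ 0.6243 -0.1486  0.1291] yaw 84.0 clk 4.67 j1 -0.23 j6 -0.13 gap 0.44
turn [-0.     0.     0.004] (rows>=1) shift [-0.404 -0.011  1.14 ] toolY [-0.99  0.1   0.  ]
```

```bash
python3 -m jog '{"xyz":[[-0.04,0,0],[-0.08,0,0],[-0.1,0,0],[-0.08,0,0.06],[0,0,0.14],[0,0,0.16],[0,0,0.17],[0,-0.004,0.17],[0,-0.004,0.16],[0,-0.003,0.14],[0,0,0.1],[0,0,0.04]],"rotation":[[0,0,0],[0,0,0],[0,0,0],[0,0,0],[0,0,0],[0,0,0],[0,0,0],[0,0,0],[0,0,0],[0,0,0],[0,0,0],[0,0,0]]}'; python3 - <<'E'
from h import *
plan(.657,.1345,.0215)
im,K,E=cam("wrist");cv2.imwrite("pics/w2.png",im[...,::-1]);np.savez("w2.npz",im=im,K=K,E=E)
E
```

```text
clock: 6.18
tcp_pos: [0.6561, 0.1357, 0.2028]
eef_rot: [-0.473, 0.525, 0.473, 0.525]
contact_force: [-0.4, 0.4, -1.4]
finger_gap: 0.439
cur [0.6561 0.1357 0.2028] yaw 84.1 clk 6.17 j1 0.20 j6 0.31 gap 0.44
turn [-0.    -0.001 -0.   ] (rows>=1) shift [ 0.725 -0.004 -0.004] toolY [-0.99  0.1   0.  ]
```

View pics/w2.png

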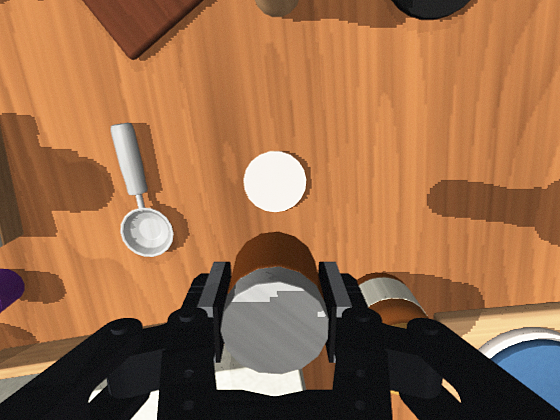

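The jar is held upright with its lid at about (274,322), and the saucer is at (275,181).

```bash
python3 - <<'E'
from h import *
d=np.load("w2.npz");im,K,E=d["im"],d["K"],d["E"]
for c in blobs(im,(0,0,180),(179,60,255),500):
    if cv2.pointPolygonTest(c,(275,181),False)>=0:
        P=ray(K,E,c.reshape(-1,2),.008)[:,:2]*1000;print("saucer",cv2.minEnclosingCircle(P.astype(np.float32)))
lid=ray(K,E,[[274,322],[221,322],[327,322],[274,373]],.2378);print("lid",lid)
E
```

```text
saucer ((657.7136840820312, 134.91883850097656), 29.464073181152344)
lid [[0.65261349 0.13526551 0.2378    ]
 [0.6507827  0.11741102 0.2378    ]
 [0.65444377 0.15311509 0.2378    ]
 [0.67356146 0.13310211 0.2378    ]]
```

```bash
python3 -m jog '{"xyz":[[0,-0.008,0.002],[0.14,0,0],[0.16,0,0],[0.16,0,0],[0.12,0,0],[0.07,0,0],[0.04,0,0],[0.022,0,0],[0.01,0,0],[0,0,0],[0,0,0]],"rotation":[[0,0,0],[0,0,0],[0,0,0],[0,0,0],[0,0,0],[0,0,0],[0,0,0],[0,0,0],[0,0,0],[0,0,0],[0,0,0]]}'; python3 - <<'E'
from h import *
plan(.6585,.1348,.021)
E
```

```text
clock: 7.6
tcp_pos: [0.6586, 0.135, 0.023]
eef_rot: [-0.473, 0.525, 0.473, 0.526]
contact_force: [0.2, 0.6, -0.4]
finger_gap: 0.44
cur [0.6586 0.135  0.023 ] yaw 84.0 clk 7.60 j1 0.20 j6 0.31 gap 0.44
turn [-0.     0.001  0.002] (rows>=1) shift [ 0.008  0.    -0.001] toolY [-0.99  0.1   0.  ]
```

```bash
python3 -m jog '{"xyz":[[0.004,0,0],[0.004,0,0],[0,0,0]],"rotation":[[0,0,0],[0,0,0],[0,0,0]]}'; python3 -m jog '{"xyz":[[0.004,0,0],[0,0,0]],"rotation":[[0,0,0],[0,0,0]]}'
```

```text
clock: 7.98
tcp_pos: [0.6584, 0.135, 0.0212]
eef_rot: [-0.473, 0.525, 0.473, 0.526]
contact_force: [-1.1, -0.2, 4.1]
finger_gap: 0.435
clock: 8.22
tcp_pos: [0.6584, 0.135, 0.0211]
eef_rot: [-0.473, 0.525, 0.473, 0.526]
contact_force: [-4.7, -0.3, 11.0]
finger_gap: 0.438
```

```bash
python3 -m jog '{"xyz":[[-0.008,0,0],[0,0,0],[0,0,0],[0,0,0]],"rotation":[[0,0,0],[0,0,0],[0,0,0],[0,0,0]]}' -0.3; python3 -m jog '{"xyz":[[-0.06,0,0],[-0.15,0,0],[-0.2,0,0],[-0.2,0,0],[-0.2,0,0],[-0.16,0,0],[0,0.0,-0.1],[0,0.00,-0.16],[0,0.0,-0.18],[0,0.0,-0.18],[0,0.0,-0.18],[0,0.0,-0.18]],"rotation":[[0,0,0],[0,0,0],[0,0,0],[0,0,0],[0,0,0],[0,0,0],[0,0,0],[0,0,0],[0,0,0],[0,0,0],[0,0,0],[0,0,0]]}' -1;python3 -m jog '{"xyz":[[0,0.03,-0.12],[0,0.02,-0.04],[0,0,0],[0,0,0]],"rotation":[[0,0,0],[0,0,0],[0,0,0],[0,0,0]]}'; python3 - <<'E'
from h import *
plan(.622,-.147,.09)
im,K,E=cam("wrist");cv2.imwrite("pics/w3.png",im[...,::-1]);np.savez("w3.npz",im=im,K=K,E=E)
t,_,_=cam("top");cv2.imwrite("pics/w3b.png",np.vstack([cv2.resize(im[60:300,120:480],(720,480)) ,cv2.resize(t[150:200,200:350],(720,120)*1) ])[...,::-1])
E
```

```text
clock: 8.72
tcp_pos: [0.658, 0.1348, 0.021]
eef_rot: [-0.473, 0.526, 0.473, 0.525]
contact_force: [-0.7, -0.1, 0.2]
finger_gap: 0.647
clock: 10.22
tcp_pos: [0.6313, -0.1108, 0.2634]
eef_rot: [-0.473, 0.526, 0.473, 0.525]
contact_force: [0.2, -0.3, 1.2]
finger_gap: 1.001
clock: 10.72
tcp_pos: [0.616, -0.1462, 0.2638]
eef_rot: [-0.473, 0.525, 0.473, 0.525]
contact_force: [-0.3, 0.8, -0.7]
finger_gap: 1.002
cur [ 0.616  -0.1462  0.2638] yaw 84.1 clk 10.72 j1 -0.23 j6 -0.13 gap 1.00
turn [-0.     0.001  0.   ] (rows>=1) shift [ 0.695 -0.024 -0.001] toolY [-0.99  0.1   0.  ]
```

View pics/w3b.png

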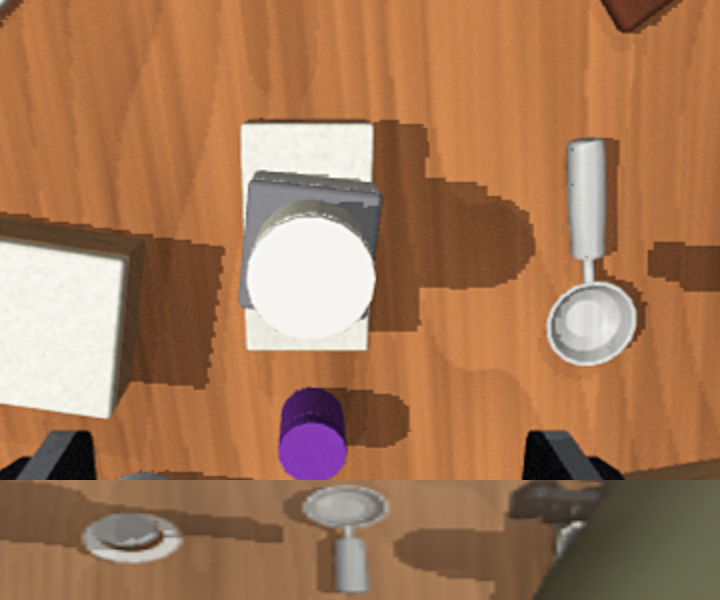

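The round tub lid is at px (276,198.5), and the jar looks well centred on the saucer.

```bash
python3 - <<'E'
from h import *
d=np.load("w3.npz");im,K,E=d["im"],d["K"],d["E"]
p=ray(K,E,[[276,198.5],[276+32,198.5]],.116);print(p)
plan(p[0,0],p[0,1],.088)
E
```

```text
[[ 0.62081366 -0.14599545  0.116     ]
 [ 0.62351512 -0.11982884  0.116     ]]
cur [ 0.6162 -0.1461  0.2638] yaw 84.1 clk 10.82 j1 -0.23 j6 -0.13 gap 1.00
turn [-0.     0.001  0.   ] (rows>=1) shift [ 0.703 -0.018  0.002] toolY [-0.99  0.1   0.  ]
```

```bash
python3 -m jog '{"xyz":[[0.08,-0.018,0],[0.15,0,0],[0.16,0,0],[0.15,0,0],[0.10,0,0],[0.06,0,0],[0,0,0],[0,0,0]],"rotation":[[0,0,0],[0,0,0],[0,0,0],[0,0,0],[0,0,0],[0,0,0],[0,0,0],[0,0,0]]}' -1 && python3 -m jog '{"xyz":[[0,0,0],[0,0,0],[0,0,0],[0,0,0],[0,0,0],[0,0,0],[0,0,0]],"rotation":[[0,0,0],[0,0,0],[0,0,0],[0,0,0],[0,0,0],[0,0,0],[0,0,0]]}' 1 30
python3 - <<'E'
from h import *
plan(.4915,.282,.19)
E
```

```text
clock: 11.82
tcp_pos: [0.6213, -0.1477, 0.09]
eef_rot: [-0.474, 0.525, 0.473, 0.526]
contact_force: [-0.4, 0.2, 0.1]
finger_gap: 1.001
clock: 12.7
tcp_pos: [0.6211, -0.1477, 0.09]
eef_rot: [-0.474, 0.525, 0.473, 0.526]
contact_force: [0.0, 0.6, 5.1]
finger_gap: 0.624
cur [ 0.6211 -0.1477  0.09  ] yaw 84.0 clk 12.70 j1 -0.23 j6 -0.13 gap 0.62
turn [-0.     0.     0.004] (rows>=1) shift [-0.4    0.695  1.655] toolY [-0.99  0.1   0.  ]
```

```bash
python3 -m jog '{"xyz":[[-0.04,0,0],[-0.1,0,0],[-0.14,0,0],[-0.12,0,0],[0,0.04,0.1],[0,0.068,0.16],[0,0.074,0.18],[0,0.078,0.185],[0,0.078,0.185],[0,0.078,0.185],[0,0.078,0.185],[0,0.074,0.18]],"rotation":[[0,0,0],[0,0,0],[0,0,0],[0,0,0],[0,0,0],[0,0,0],[0,0,0],[0,0,0],[0,0,0],[0,0,0],[0,0,0],[0,0,0]]}';python3 -m jog '{"xyz":[[0,0.072,0.16],[0,0.055,0.13],[0,0,0],[0,0,0]],"rotation":[[0,0,0],[0,0,0],[0,0,0],[0,0,0]]}'; python3 - <<'E'
from h import *
plan(.4915,.282,.025)
im,K,E=cam("wrist");cv2.imwrite("pics/w4.png",im[...,::-1]);np.savez("w4.npz",im=im,K=K,E=E)
E
```

```text
clock: 14.2
tcp_pos: [0.5138, 0.2065, 0.189]
eef_rot: [-0.473, 0.526, 0.473, 0.525]
contact_force: [-0.1, 0.5, -1.6]
finger_gap: 0.623
clock: 14.7
tcp_pos: [0.4905, 0.2802, 0.1887]
eef_rot: [-0.473, 0.526, 0.473, 0.525]
contact_force: [0.7, -0.8, -3.6]
finger_gap: 0.622
cur [0.4905 0.2802 0.1887] yaw 84.0 clk 14.70 j1 0.52 j6 0.62 gap 0.62
turn [-0.    -0.002 -0.   ] (rows>=1) shift [ 0.655 -0.003  0.007] toolY [-0.99  0.1   0.  ]
```

View pics/w4.png

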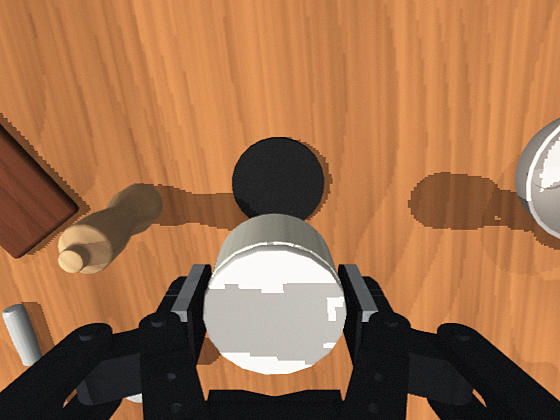

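```bash
python3 - <<'E'
from h import *
d=np.load("w4.npz");im,K,E=d["im"],d["K"],d["E"]
P=ray(K,E,[[232,182],[326,182],[279,137]],.010);print(P)
L=ray(K,E,[[204,309],[345,309],[275,374],[275,243]],.2147);print(L,L[:2].mean(0),L[2:].mean(0))
E
```

```text
[[0.48459466 0.24177532 0.01      ]
 [0.4932987  0.32566268 0.01      ]
 [0.44929978 0.28769706 0.01      ]]
[[0.48524076 0.25446862 0.2147    ]
 [0.49049003 0.30535398 0.2147    ]
 [0.51651865 0.277138   0.2147    ]
 [0.46217699 0.2827592  0.2147    ]] [0.48786539 0.2799113  0.2147    ] [0.48934782 0.2799486  0.2147    ]
```

```bash
python3 -m jog '{"xyz":[[0,-0.007,0.013],[0.12,0,0],[0.15,0,0],[0.15,0,0],[0.11,0,0],[0.06,0,0],[0.035,0,0],[0.02,0,0],[0.005,0,0],[0,0,0],[0,0,0]],"rotation":[[0,0,0],[0,0,0],[0,0,0],[0,0,0],[0,0,0],[0,0,0],[0,0,0],[0,0,0],[0,0,0],[0,0,0],[0,0,0]]}'; python3 -m jog '{"xyz":[[0.004,0,0],[0,0,0]],"rotation":[[0,0,0],[0,0,0]]}'
```

```text
clock: 16.12
tcp_pos: [0.4932, 0.284, 0.0269]
eef_rot: [-0.473, 0.525, 0.473, 0.526]
contact_force: [0.2, 0.7, -2.5]
finger_gap: 0.624
clock: 16.38
tcp_pos: [0.4928, 0.2838, 0.0253]
eef_rot: [-0.473, 0.525, 0.473, 0.526]
contact_force: [-0.1, -0.6, -2.2]
finger_gap: 0.622
```

```bash
for i in 1 2; do python3 -m jog '{"xyz":[[0.004,0,0],[0,0,0]],"rotation":[[0,0,0],[0,0,0]]}'|grep -E "tcp|force"; done
```

```text
tcp_pos: [0.4927, 0.2837, 0.0242]
contact_force: [-0.5, -0.4, -3.1]
tcp_pos: [0.4928, 0.2838, 0.024]
contact_force: [-2.4, -1.8, 5.0]
```

```bash
python3 -m jog '{"xyz":[[-0.004,0,0],[0,0,0],[0,0,0],[0,0,0],[-0.06,0,0],[-0.12,0,0],[-0.18,0,0],[-0.2,0,0],[-0.18,0,0],[-0.15,0,0],[0,-0.05,-0.1],[0,-0.074,-0.18]],"rotation":[[0,0,0],[0,0,0],[0,0,0],[0,0,0],[0,0,0],[0,0,0],[0,0,0],[0,0,0],[0,0,0],[0,0,0],[0,0,0],[0,0,0]]}' -1;python3 -m jog '{"xyz":[[0,-0.074,-0.18],[0,-0.074,-0.185],[0,-0.074,-0.185],[0,-0.074,-0.185],[0,-0.074,-0.185],[0,-0.074,-0.185],[0,-0.064,-0.15],[0,-0.03,-0.10],[0,0,0],[0,0,0]],"rotation":[[0,0,0],[0,0,0],[0,0,0],[0,0,0],[0,0,0],[0,0,0],[0,0,0],[0,0,0],[0,0,0],[0,0,0]]}'; python3 - <<'E'
from h import *
plan(.622,-.147,.09)
im,K,E=cam("wrist");cv2.imwrite("pics/w5.png",im[...,::-1]);np.savez("w5.npz",im=im,K=K,E=E)
t,_,_=cam("top");cv2.imwrite("pics/w5b.png",np.vstack([cv2.resize(im[60:260,120:480],(720,400)) ,cv2.resize(t[200:250,150:330],(720,200)*1) ])[...,::-1])
E
```

```text
clock: 18.38
tcp_pos: [0.5168, 0.2114, 0.2487]
eef_rot: [-0.474, 0.524, 0.474, 0.526]
contact_force: [0.8, -0.4, 0.7]
finger_gap: 0.999
clock: 19.62
tcp_pos: [0.6144, -0.1395, 0.2474]
eef_rot: [-0.473, 0.525, 0.473, 0.526]
contact_force: [-1.0, 0.7, -0.2]
finger_gap: 1.002
cur [ 0.6144 -0.1395  0.2474] yaw 84.0 clk 19.62 j1 -0.22 j6 -0.12 gap 1.00
turn [-0.     0.001  0.   ] (rows>=1) shift [ 0.629 -0.033 -0.027] toolY [-0.99  0.1   0.  ]
```

View pics/w5b.png

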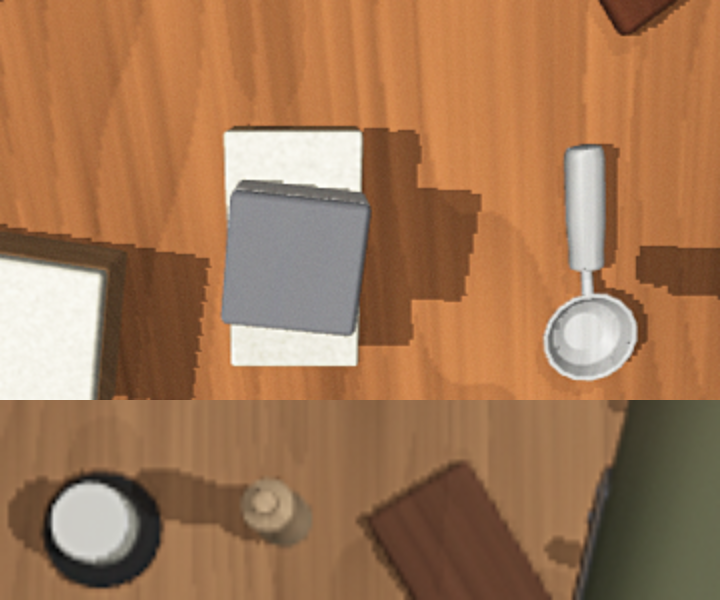

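Square lid corners in the crop are (232,190), (369,206), (354,334), (223,322). The round tub stands on the mat and the mill is still standing.

```bash
python3 - <<'E'
from h import *
d=np.load("w5.npz");im,K,E=d["im"],d["K"],d["E"]
h=cv2.cvtColor(im,cv2.COLOR_RGB2HSV);print("lid hsv",h[190,265])
uv=np.array([[232,190],[369,206],[354,334],[223,322]])/2+[120,60]
P=ray(K,E,uv,.076);r=cv2.minAreaRect(P[:,:2].astype(np.float32)*1000);print(np.round(P,4),P.mean(0),r)
for i in range(4):
    e=P[(i+1)%4]-P[i];print(np.hypot(*e[:2]),np.degrees(np.arctan2(e[1],e[0])))
m=(cv2.inRange(h,(100,0,90),(140,70,165)))
cs,_=cv2.findContours(m,0,1);
for c in cs:
    if cv2.contourArea(c)>500: 
        Q=ray(K,E,c.reshape(-1,2),.076)[:,:2]*1000;print(cv2.minAreaRect(Q.astype(np.float32)))
# board box
uv=np.array([[224,131],[361,131],[357,365],[232,366]])/2+[120,60];B=ray(K,E,uv,.038);print("box",B.mean(0),B)
t,Kt,Et=cam("top")
for c in blobs(t,(0,0,150),(179,60,255)):
    if cv2.pointPolygonTest(c,(381,246),False)>=0:
        Q=ray(Kt,Et,c.reshape(-1,2),.008)[:,:2]*1000;print("tile",cv2.minAreaRect(Q.astype(np.float32)))
E
```

```text
lid hsv [120   9 148]
[[ 0.5838 -0.17    0.076 ]
 [ 0.5967 -0.1121  0.076 ]
 [ 0.6546 -0.1236  0.076 ]
 [ 0.6427 -0.1821  0.076 ]] [ 0.61946137 -0.14695505  0.076     ] ((619.1840209960938, -146.84234619140625), (59.75604248046875, 60.20636749267578), 78.4940185546875)
0.05929703056316075 77.35666504726059
0.059030408653112265 -11.170573091718628
0.05975603126524306 -101.50600137472749
0.060206508593974487 168.37494530153256
((618.8751831054688, -147.63092041015625), (59.92983627319336, 60.33154296875), 78.01084899902344)
box [ 0.62386224 -0.14862488  0.038     ] [[ 0.56145307 -0.17456921  0.038     ]
 [ 0.56811527 -0.11062524  0.038     ]
 [ 0.68601638 -0.12242353  0.038     ]
 [ 0.67986426 -0.18688154  0.038     ]]
```

```bash
python3 - <<'E'
from h import *
plan(.6192,-.1472,.047,78.3)
E
```

```text
cur [ 0.6145 -0.139   0.2472] yaw 84.1 clk 19.77 j1 -0.22 j6 -0.12 gap 1.00
turn [0.192 0.    0.   ] (rows>=1) shift [ 0.801 -0.025 -0.028] toolY [-0.98  0.2   0.  ]
```

```bash
python3 -m jog '{"xyz":[[0,0,0],[0.12,-0.025,-0.028],[0.15,0,0],[0.16,0,0],[0.15,0,0],[0.10,0,0],[0.07,0,0],[0.04,0,0],[0.01,0,0],[0,0,0],[0,0,0]],"rotation":[[0.192,0,0],[0,0,0],[0,0,0],[0,0,0],[0,0,0],[0,0,0],[0,0,0],[0,0,0],[0,0,0],[0,0,0],[0,0,0]]}' -1 && python3 -m jog '{"xyz":[[0,0,0],[0,0,0],[0,0,0],[0,0,0],[0,0,0],[0,0,0]],"rotation":[[0,0,0],[0,0,0],[0,0,0],[0,0,0],[0,0,0],[0,0,0]]}' 1 30
python3 - <<'E'
from h import *
plan(.449,-.301,.19,34.5)
E
```

```text
clock: 21.15
tcp_pos: [0.62, -0.1484, 0.0477]
eef_rot: [-0.446, 0.548, 0.446, 0.549]
contact_force: [-0.1, 0.0, -0.9]
finger_gap: 1.002
clock: 21.9
tcp_pos: [0.6198, -0.1481, 0.0474]
eef_rot: [-0.446, 0.548, 0.446, 0.549]
contact_force: [-1.0, 1.1, 4.9]
finger_gap: 0.722
cur [ 0.6198 -0.1481  0.0474] yaw 78.2 clk 21.90 j1 -0.23 j6 -0.03 gap 0.72
turn [1.458e+00 1.000e-03 2.000e-03] (rows>=5) shift [-0.57  -0.117 -0.909] toolY [-0.57  0.82  0.  ]
```

```bash
python3 -m jog '{"xyz":[[-0.04,0,0],[-0.08,0,0],[-0.1,0,0],[-0.1,0,0],[-0.08,0,0],[-0.05,0,0],[0,0,0],[0,0,0],[0,0,-0.08],[0,-0.02,-0.14],[0,-0.02,-0.16],[0,-0.02,-0.16]],"rotation":[[0,0,0],[0,0,0],[0.12,0,0],[0.23,0,0],[0.26,0,0],[0.26,0,0],[0.26,0,0],[0.208,0,0],[0.12,0,0],[0,0,0],[0,0,0],[0,0,0]]}';python3 -m jog '{"xyz":[[0,-0.02,-0.16],[0,-0.02,-0.13],[0,-0.017,-0.079],[0,0,0],[0,0,0]],"rotation":[[0,0,0],[0,0,0],[0,0,0],[0,0,0],[0,0,0]]}'; python3 - <<'E'
from h import *
plan(.449,-.301,.0174,34.5)
im,K,E=cam("wrist");cv2.imwrite("pics/w6.png",im[...,::-1]);np.savez("w6.npz",im=im,K=K,E=E)
E
```

```text
clock: 23.4
tcp_pos: [0.5158, -0.2386, 0.1591]
eef_rot: [-0.21, 0.676, 0.21, 0.675]
contact_force: [0.0, -1.2, -2.3]
finger_gap: 0.719
clock: 24.02
tcp_pos: [0.4499, -0.3016, 0.1593]
eef_rot: [-0.21, 0.675, 0.21, 0.675]
contact_force: [-0.4, -0.5, -2.3]
finger_gap: 0.716
cur [ 0.4499 -0.3016  0.1593] yaw 34.5 clk 24.02 j1 -0.59 j6 0.38 gap 0.72
turn [ 0.     0.001 -0.   ] (rows>=1) shift [ 0.568  0.004 -0.002] toolY [-0.57  0.82  0.  ]
```

View pics/w6.png

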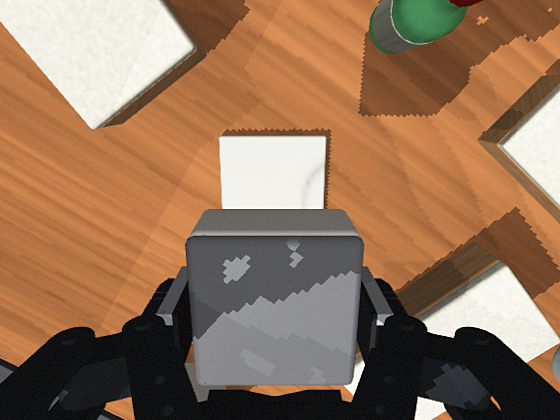

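```bash
python3 - <<'E'
from h import *
d=np.load("w6.npz");im,K,E=d["im"],d["K"],d["E"]
h=cv2.cvtColor(im,cv2.COLOR_RGB2HSV)
m=cv2.inRange(h[125:206,205:340],(0,0,190),(179,45,255))
m=cv2.morphologyEx(m,cv2.MORPH_CLOSE,np.ones((9,9)))
ys,xs=np.nonzero(m);
cols=[(205+x,125+np.nonzero(m[:,x])[0][0]-.5) for x in range(25,112,3) if m[:,x].any()]
rows=[(205+np.nonzero(m[y])[0][[0,-1]]+[-.5,.5],125+y) for y in range(20,78,3)]
F=ray(K,E,cols,.008);L=ray(K,E,[(r[0][0],r[1]) for r in rows],.008);Rr=ray(K,E,[(r[0][1],r[1]) for r in rows],.008)
def fit(P):
    v=cv2.fitLine(P[:,:2].astype(np.float32),cv2.DIST_HUBER,0,1e-4,1e-4).ravel();return v[:2],v[2:],np.degrees(np.arctan2(v[1],v[0]))
f,l,r=fit(F),fit(L),fit(Rr);print("angles",f[2],l[2],r[2])
def X(a,b):
    t=np.linalg.solve(np.c_[a[0],-b[0]],b[1]-a[1]);return a[1]+a[0]*t[0]
A,B=X(f,l),X(f,r);print(A,B,"width",np.hypot(*(A-B)))
y=np.array([f[0][1],-f[0][0]]);y=y if y[0]>0 else -y
print("tile centre",(A+B)/2+y*.043)
S=ray(K,E,[[188,237],[362,237],[357,385],[195,385]],.1593+.0286);print("tub",S.mean(0),S)
for i in (0,1,2,3):
    e=S[(i+1)%4]-S[i];print(np.hypot(*e[:2]),np.degrees(np.arctan2(e[1],e[0]))%90)
E
```

```text
angles 34.565075 -55.483147 -55.147026
[ 0.38812912 -0.2902985 ] [ 0.45724013 -0.24268413] width 0.08392533
tile centre [ 0.4470803  -0.30190104]
tub [ 0.44938568 -0.30119998  0.1879    ] [[ 0.40817872 -0.29271387  0.1879    ]
 [ 0.455789   -0.2599143   0.1879    ]
 [ 0.49227576 -0.30852827  0.1879    ]
 [ 0.44129924 -0.34364348  0.1879    ]]
0.057814796275395916 34.56365244087353
0.06078323756713544 36.88971702420205
0.06190059845795434 34.56103644064382
0.0607519001307779 33.036732374076195
```

```bash
python3 -m jog '{"xyz":[[0,0.005,-0.009],[0.1,0,0],[0.14,0,0],[0.14,0,0],[0.09,0,0],[0.05,0,0],[0.03,0,0],[0.012,0,0],[0,0,0],[0,0,0]],"rotation":[[0,0,0],[0,0,0],[0,0,0],[0,0,0],[0,0,0],[0,0,0],[0,0,0],[0,0,0],[0,0,0],[0,0,0]]}'; for i in 1 2; do python3 -m jog '{"xyz":[[0.003,0,0],[0,0,0]],"rotation":[[0,0,0],[0,0,0]]}'|grep -E "tcp|force"; done
```

```text
clock: 25.32
tcp_pos: [0.4472, -0.3026, 0.0195]
eef_rot: [-0.21, 0.675, 0.209, 0.676]
contact_force: [-0.0, -0.2, -2.7]
finger_gap: 0.716
tcp_pos: [0.4468, -0.3023, 0.0182]
contact_force: [0.4, -0.1, -3.6]
tcp_pos: [0.4468, -0.3023, 0.0175]
contact_force: [-0.2, 0.0, -0.6]
```

```bash
python3 -m jog '{"xyz":[[0.003,0,0],[0,0,0]],"rotation":[[0,0,0],[0,0,0]]}'|grep -E "tcp|force"; python3 -m jog '{"xyz":[[0,0,0],[0,0,0],[0,0,0],[0,0,0],[-0.06,0,0],[-0.12,0,0],[-0.18,0,0],[-0.2,0,0],[-0.16,0,0],[-0.12,0,0],[0,0,0],[0,0,0]],"rotation":[[0,0,0],[0,0,0],[0,0,0],[0,0,0],[0,0,0],[0,0,0],[0,0,0],[0,0,0],[0,0,0],[0,0,0],[0,0,0],[0,0,0]]}' -1; python3 - <<'E'
from h import *
plan(.6238,-.149,.22,83.8)
E
```

```text
tcp_pos: [0.4468, -0.3023, 0.0174]
contact_force: [-3.6, 1.2, 8.2]
clock: 27.58
tcp_pos: [0.4464, -0.302, 0.2264]
eef_rot: [-0.21, 0.675, 0.21, 0.675]
contact_force: [-0.2, 0.3, 0.2]
finger_gap: 0.998
cur [ 0.4464 -0.302   0.2264] yaw 34.5 clk 27.57 j1 -0.59 j6 0.37 gap 1.00
turn [-1.644 -0.    -0.   ] (rows>=5) shift [ 0.026 -0.639  0.685] toolY [-0.99  0.11  0.  ]
```

```bash
python3 -m jog '{"xyz":[[0,0,0],[0,0,0],[0,0,0],[0,0,0],[0,0,0],[0,0,0],[0,-0.08,0.085],[0,-0.14,0.15],[0,-0.14,0.15],[0,-0.14,0.15],[0,-0.1,0.1],[0,-0.039,0.05]],"rotation":[[-0.274,0,0],[-0.274,0,0],[-0.274,0,0],[-0.274,0,0],[-0.274,0,0],[-0.274,0,0],[0,0,0],[0,0,0],[0,0,0],[0,0,0],[0,0,0],[0,0,0]]}';python3 -m jog '{"xyz":[[0,0,0],[0,0,0]],"rotation":[[0,0,0],[0,0,0]]}'|tail -1; python3 - <<'E'
from h import *
plan(.6238,-.149,.012,84)
im,K,E=cam("wrist");cv2.imwrite("pics/w7.png",im[...,::-1]);np.savez("w7.npz",im=im,K=K,E=E)
t,_,_=cam("top");cv2.imwrite("pics/w7b.png",np.vstack([cv2.resize(im[60:260,120:480],(720,400)) ,cv2.resize(t[220:270,250:430],(720,200)*1) ])[...,::-1])
E
```

```text
clock: 29.08
tcp_pos: [0.6242, -0.1476, 0.2245]
eef_rot: [-0.472, 0.526, 0.474, 0.525]
contact_force: [0.3, -0.3, -0.6]
finger_gap: 1.001
finger_gap: 1.003
cur [ 0.6228 -0.1501  0.2262] yaw 83.7 clk 29.32 j1 -0.24 j6 -0.13 gap 1.00
turn [-0.008 -0.001 -0.002] (rows>=1) shift [ 0.857 -0.003  0.005] toolY [-0.99  0.1   0.  ]
```

View pics/w7b.png

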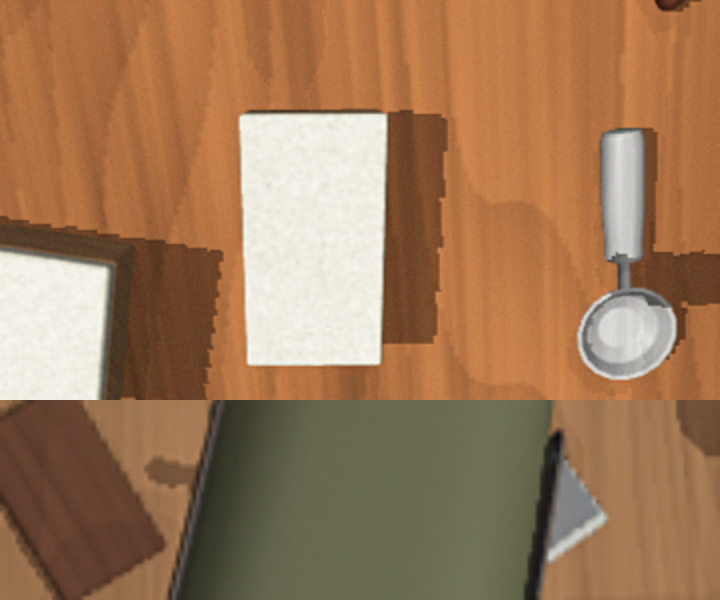

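```bash
python3 - <<'E'
from h import *
d=np.load("w7.npz");im,K,E=d["im"],d["K"],d["E"]
B=ray(K,E,np.array([[240,114],[387,114],[381,364],[248,364]])/2+[120,60],.038);c=B.mean(0);print(B,c)
for i in range(4):
    e=B[(i+1)%4]-B[i];print(np.hypot(*e[:2]),np.degrees(np.arctan2(e[1],e[0]))%90)
plan(c[0],c[1],.010,84)
E
```

```text
[[ 0.56162816 -0.17448959  0.038     ]
 [ 0.56857513 -0.11046478  0.038     ]
 [ 0.68603129 -0.12234073  0.038     ]
 [ 0.67907501 -0.18664108  0.038     ]] [ 0.6238274  -0.14848405  0.038     ]
0.06440058971538785 83.80738190483011
0.11805502033967333 84.22646541779632
0.06467553135433447 83.82551986939497
0.11807380338890855 84.09298125310778
cur [ 0.6231 -0.1503  0.2267] yaw 83.7 clk 29.43 j1 -0.24 j6 -0.13 gap 1.00
turn [-0.009 -0.    -0.001] (rows>=1) shift [ 0.867 -0.002  0.007] toolY [-0.99  0.1   0.  ]
```

```bash
python3 -m jog '{"xyz":[[0.1,-0.002,0.007],[0.15,0,0],[0.17,0,0],[0.16,0,0],[0.13,0,0],[0.09,0,0],[0.055,0,0],[0.025,0,0],[0,0,0],[0,0,0]],"rotation":[[-0.009,0,0],[0,0,0],[0,0,0],[0,0,0],[0,0,0],[0,0,0],[0,0,0],[0,0,0],[0,0,0],[0,0,0]]}' -1 && python3 -m jog '{"xyz":[[0,0,0],[0,0,0],[0,0,0],[0,0,0],[0,0,0],[0,0,0]],"rotation":[[0,0,0],[0,0,0],[0,0,0],[0,0,0],[0,0,0],[0,0,0]]}' 1 40
python3 - <<'E'
from h import *
plan(.459,.027,.19,122)
t,K,E=cam("top")
for hi in (100,115):
  for c in blobs(t,(0,80,0),(179,255,hi)):
    if cv2.pointPolygonTest(c,(262,238),False)>=0:
        Q=ray(K,E,c.reshape(-1,2),.012)[:,:2]*1000;print("board",cv2.minAreaRect(Q.astype(np.float32)))
E
```

```text
clock: 30.68
tcp_pos: [0.6255, -0.1478, 0.0076]
eef_rot: [-0.474, 0.525, 0.473, 0.526]
contact_force: [-0.7, -0.4, -0.7]
finger_gap: 0.996
clock: 31.42
tcp_pos: [0.6254, -0.1477, 0.0075]
eef_rot: [-0.474, 0.525, 0.473, 0.525]
contact_force: [-1.2, -0.8, 6.0]
finger_gap: 0.764
cur [ 0.6254 -0.1477  0.0075] yaw 84.1 clk 31.43 j1 -0.23 j6 -0.13 gap 0.76
turn [-1.264e+00 -1.000e-03  3.000e-03] (rows>=4) shift [-0.73   0.194  0.945] toolY [-0.85 -0.53 -0.  ]
board ((457.95880126953125, 27.011497497558594), (144.73651123046875, 86.03850555419922), 33.39902877807617)
board ((453.3219299316406, 21.24315643310547), (158.85289001464844, 95.246826171875), 33.406864166259766)
```

```bash
python3 -m jog '{"xyz":[[-0.05,0,0],[-0.1,0,0],[-0.15,0,0],[-0.18,0,0],[-0.16,0,0],[-0.1,0,0],[0,0,0],[0,0.0,0.08],[0,0,0.15],[0,0,0.16],[0,0,0.16],[0,0.0,0.16]],"rotation":[[0,0,0],[0,0,0],[-0.21,0,0],[-0.21,0,0],[-0.21,0,0],[-0.21,0,0],[-0.21,0,0],[-0.21,0,0],[0,0,0],[0,0,0],[0,0,0],[0,0,0]]}';python3 -m jog '{"xyz":[[0,0.01,0.14],[0,0.0,0.09],[0,0,0],[0,0,0]],"rotation":[[0,0,0],[0,0,0],[0,0,0],[0,0,0]]}'; python3 - <<'E'
from h import *
plan(.459,.027,.19,122)
im,K,E=cam("wrist");cv2.imwrite("pics/w8.png",im[...,::-1]);np.savez("w8.npz",im=im,K=K,E=E)
E
```

```text
clock: 32.98
tcp_pos: [0.5318, 0.0053, 0.1918]
eef_rot: [-0.618, 0.343, 0.618, 0.344]
contact_force: [-0.1, -0.1, -1.5]
finger_gap: 0.763
clock: 33.48
tcp_pos: [0.5007, 0.0514, 0.1919]
eef_rot: [0.618, -0.343, -0.618, -0.343]
contact_force: [0.3, -0.3, -2.2]
finger_gap: 0.764
cur [0.5007 0.0514 0.1919] yaw 121.9 clk 33.48 j1 0.10 j6 -0.45 gap 0.76
turn [-0.004 -0.001  0.001] (rows>=1) shift [0.007 0.193 0.006] toolY [-0.85 -0.53 -0.  ]
```

View pics/w8.png

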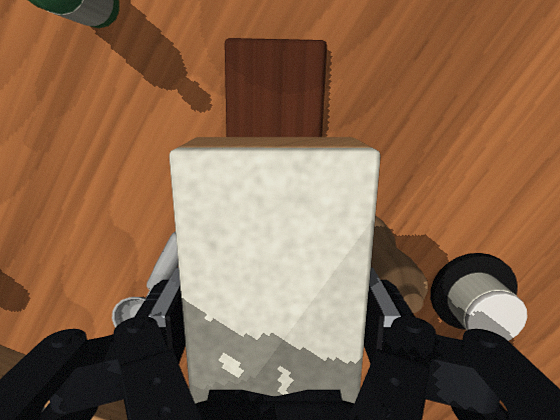

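```bash
python3 - <<'E'
from h import *
d=np.load("w8.npz");im,K,E=d["im"],d["K"],d["E"]
for v in (60,90,120): print(v,[tuple(int(q) for q in im[v,u]) for u in (223,224,225,226,227)],[tuple(int(q) for q in im[v,u]) for u in (322,323,324,325,326,327,328)])
print([tuple(int(q) for q in im[v,270]) for v in range(34,44)])
P=ray(K,E,[[225.5,40],[325.5,41.5],[323.5,134],[226,134]],.012)
ang=lambda a,b:np.degrees(np.arctan2(*(b-a)[[1,0]]))%90
print(P,"w",np.hypot(*(P[1]-P[0])[:2]),np.hypot(*(P[2]-P[3])[:2]),ang(P[0],P[1]),ang(P[0],P[3]),ang(P[1],P[2]))
L=ray(K,E,[[170.5,150],[379.5,152]],.1919-.0075+.038);print("box",L,np.hypot(*(L[1]-L[0])[:2]),ang(L[0],L[1]))
a=np.radians(32);ax=np.array([np.cos(a),np.sin(a)])
print("board c",(P[0]+P[1])[:2]/2+ax*.07,"box c",(L[0]+L[1])[:2]/2+ax*.06, "tcp",get_obs()["tcp_pos"])
E
```

```text
60 [(142, 86, 50), (134, 82, 49), (48, 20, 13), (76, 41, 27), (78, 39, 23)] [(64, 32, 15), (54, 30, 16), (44, 24, 15), (44, 27, 18), (68, 42, 22), (92, 55, 32), (91, 60, 36)]
90 [(137, 87, 49), (128, 76, 40), (99, 58, 38), (68, 36, 23), (83, 44, 29)] [(50, 24, 16), (35, 18, 11), (54, 32, 18), (91, 56, 31), (92, 53, 32), (98, 58, 33), (100, 60, 36)]
120 [(141, 86, 48), (145, 90, 52), (132, 82, 47), (69, 36, 24), (80, 43, 28)] [(46, 26, 11), (90, 55, 33), (86, 53, 32), (84, 50, 33), (76, 44, 23), (99, 64, 38), (150, 93, 53)]
[(147, 90, 52), (145, 91, 52), (144, 92, 51), (148, 90, 52), (137, 81, 44), (50, 23, 18), (72, 37, 21), (81, 45, 29), (82, 43, 26), (81, 43, 26)]
[[ 0.42071737 -0.04534074  0.012     ]
 [ 0.37908381  0.02356115  0.012     ]
 [ 0.44060594  0.06350258  0.012     ]
 [ 0.48525163 -0.00810788  0.012     ]] w 0.08050356698078617 0.08438776855982671 31.142220261250273 29.982678239836222 32.99246016377162
box [[ 0.46558325 -0.00802341  0.2224    ]
 [ 0.432545    0.04610883  0.2224    ]] 0.06341785803600258 31.396752150855903
board c [0.45926396 0.02620455] box c [0.49994701 0.05083787] tcp [0.50088793 0.05118874 0.19177143]
```

```bash
python3 -m jog '{"xyz":[[0,0.07,0.003],[0,0.08,0],[0,0.04,0],[0.1,0,0],[0.14,0,0],[0.15,0,0],[0.13,0,0],[0.08,0,0],[0.05,0,0],[0.025,0,0],[0,0,0],[0,0,0]],"rotation":[[0.012,0,0],[0,0,0],[0,0,0],[0,0,0],[0,0,0],[0,0,0],[0,0,0],[0,0,0],[0,0,0],[0,0,0],[0,0,0],[0,0,0]]}'; python3 -m jog '{"xyz":[[0.003,0,0],[0,0,0]],"rotation":[[0,0,0],[0,0,0]]}'|grep -E "tcp|force"
```

```text
clock: 35.02
tcp_pos: [0.4603, 0.0275, 0.0235]
eef_rot: [0.617, -0.345, -0.617, -0.346]
contact_force: [0.4, -0.2, -1.0]
finger_gap: 0.766
tcp_pos: [0.4598, 0.0275, 0.0224]
contact_force: [0.9, 0.5, -2.7]
```

```bash
python3 -m jog '{"xyz":[[0.004,0,0],[0.003,0,-0.002],[0,0,0]],"rotation":[[0,0,0],[0,0,0],[0,0,0]]}'|grep -E "tcp|force"; for i in 1 2; do python3 -m jog '{"xyz":[[0.003,0,0],[0,0,0]],"rotation":[[0,0,0],[0,0,0]]}'|grep -E "tcp|force"; done
```

```text
tcp_pos: [0.4598, 0.027, 0.0202]
contact_force: [-1.1, -0.1, -2.5]
tcp_pos: [0.4599, 0.027, 0.0195]
contact_force: [-0.4, 0.3, -1.8]
tcp_pos: [0.4599, 0.027, 0.0195]
contact_force: [-2.8, 0.1, 7.4]
```

Contact. I'll release, rise, then move well clear for a final top and wrist check.

```bash
python3 -m jog '{"xyz":[[0,0,0],[0,0,0],[0,0,0],[0,0,0],[-0.06,0,0],[-0.12,0,0],[-0.18,0,0],[-0.2,0,0],[-0.2,0,0],[-0.2,0,0],[-0.16,0,0],[0,0,0]],"rotation":[[0,0,0],[0,0,0],[0,0,0],[0,0,0],[0,0,0],[0,0,0],[0,0,0],[0,0,0],[0,0,0],[0,0,0],[0,0,0],[0,0,0]]}' -1; python3 -m jog '{"xyz":[[0,0,0],[0,0,0]],"rotation":[[0,0,0],[0,0,0]]}'|tail -1; python3 - <<'E'
from h import *
plan(.46,.03,.3)
im,K,E=cam("wrist");cv2.imwrite("pics/w9.png",im[...,::-1]);np.savez("w9.npz",im=im,K=K,E=E)
t,_,_=cam("scene");cv2.imwrite("pics/s9.png",cv2.resize(t[100:360,120:420],(692,600),interpolation=cv2.INTER_CUBIC)[...,::-1])
E
```

```text
clock: 37.65
tcp_pos: [0.4616, 0.0272, 0.3031]
eef_rot: [0.619, -0.344, -0.615, -0.347]
contact_force: [-0.3, 0.7, -1.6]
finger_gap: 1.001
finger_gap: 1.001
cur [0.4589 0.027  0.2977] yaw 121.5 clk 37.90 j1 0.06 j6 -0.49 gap 1.00
turn [ 0.     0.002 -0.004] (rows>=1) shift [-0.009 -0.01   0.008] toolY [-0.85 -0.52 -0.  ]
```

View pics/w9.png

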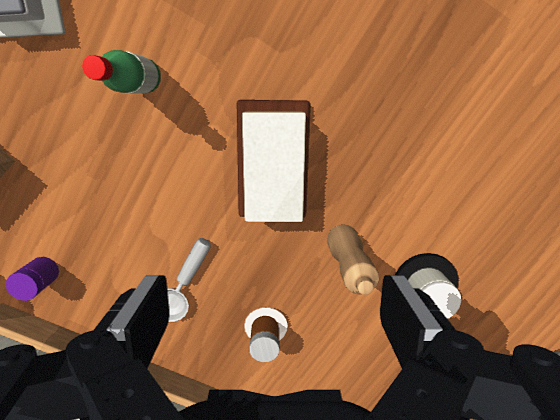

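View pics/s9.png

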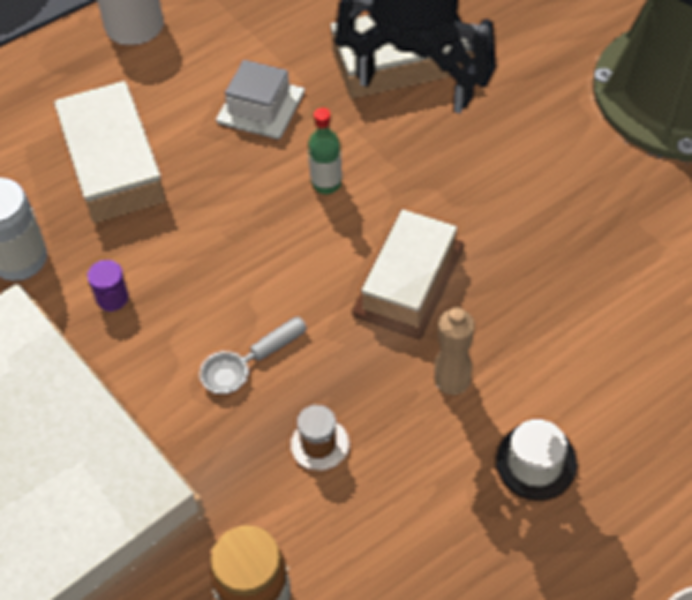

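All six things are upright. In the wrist view the box lid spans (243,112)–(303,221) and the board's near edge runs (237,100)–(310,101). I'll check the centring in numbers.

```bash
python3 - <<'E'
from h import *
d=np.load("w9.npz");im,K,E=d["im"],d["K"],d["E"]
B=ray(K,E,[[243,112],[305.5,112],[303,221.5],[245.5,221.5]],.05);P=ray(K,E,[[237.5,100.5],[310,101.5],[241.5,215]],.012)
ang=lambda a,b:np.degrees(np.arctan2(*(b-a)[[1,0]]))%90
print("box",B.mean(0),ang(B[0],B[1]),ang(B[0],B[3]),ang(B[1],B[2]),"size",np.hypot(*(B[0]-B[1])[:2]),np.hypot(*(B[0]-B[3])[:2]))
a=np.radians(31.5);print("board",(P[0]+P[1])[:2]/2+.07*np.array([np.cos(a),np.sin(a)]),ang(P[0],P[1]),ang(P[0],P[2]),"w",np.hypot(*(P[0]-P[1])[:2]))
jl=ray(K,E,[[264.5,346]],.056);print("jar",jl,"tub lid",ray(K,E,[[441,298]],.05))
t,Kt,Et=cam("top")
c=t[205:280,350:415];cv2.imwrite("pics/t9.png",np.hstack([cv2.resize(c,(400,460),interpolation=cv2.INTER_CUBIC),cv2.resize(t[150:265,150:250],(400,460),interpolation=cv2.INTER_CUBIC)])[...,::-1])
E
```

```text
box [0.45821652 0.02636506 0.05      ] 31.57308876836788 31.47293386627581 31.681513309061454 size 0.06437980195024487 0.1193802610923189
board [0.45852064 0.02584294] 30.81650287084038 31.952194843809252 w 0.08126833453051721
jar [[0.65319505 0.13197448 0.056     ]] tub lid [[0.48699199 0.28033176 0.05      ]]
```

View pics/t9.png

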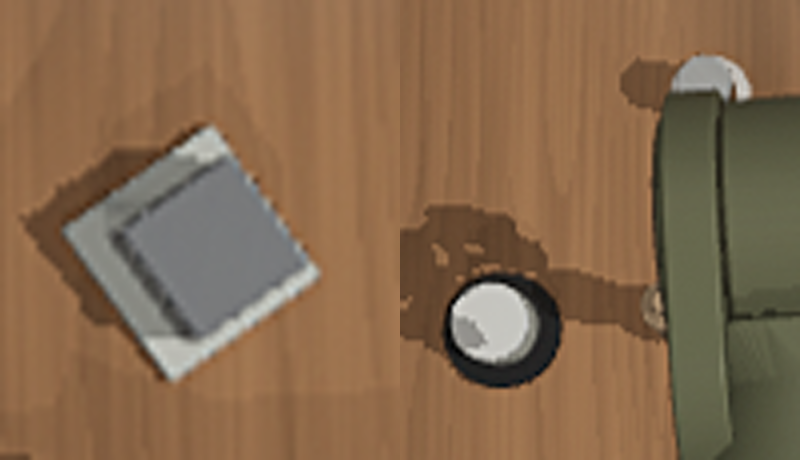

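```bash
python3 - <<'E'
from h import *
t,K,E=cam("top")
f=lambda u,v:(350+u*65/400-.4,205+v*75/460-.4)
S=ray(K,E,[f(232,158),f(306,265),f(197,338),f(122,235)],.046);T=ray(K,E,[f(211,125),f(320,268),f(172,382),f(63,230)],.008)
for n,A in(("tub",S),("tile",T)):
    r=cv2.minAreaRect(A[:,:2].astype(np.float32)*1000);print(n,A.mean(0)[:2],r)
print("round",ray(K,E,[[172.1,229.8]],.05)[0],"mat",ray(K,E,[[175.2,232.3]],.01)[0])
E
```

```text
tub [ 0.44665607 -0.30390647] ((446.64105224609375, -303.4356994628906), (58.10724639892578, 61.161102294921875), 33.11598587036133)
tile [ 0.44796396 -0.30132666] ((447.53509521484375, -302.0340270996094), (85.48004150390625, 86.95673370361328), 34.62561798095703)
round [0.49408743 0.28212211 0.05      ] mat [0.49053956 0.28135525 0.01      ]
```

```bash
python3 -c "
from bench import *
print(job_done(), get_obs()['clock'])"
```

```text
the job is handed in; nothing more can be done
the job is handed in; nothing more can be done
```

I took the stack apart from the top down and handed the job in at about 38 s. The jar is on the saucer, the round tub on the mat, the square tub on the tile and the long box on the board. Each was lowered until the wrist felt contact, then released. The force never read above about 12 N at the end of a move.

| Item | Off centre (measured) | Alignment |
|---|---|---|
| Long box on board | about 0.6 mm | within about 0.5° |
| Square tub on tile | about 2–3 mm, low-resolution top view | read 1.5° off there, but within about 0.5° in the closer view before lowering |
| Round tub on mat | about 3.5 mm by the top view | round, no alignment needed |
| Jar on saucer | no firm figure | round, no alignment needed |

- **Disagreement on the round tub:** the wrist camera put it 4–5 mm away on the opposite side from the top view. The pad position at release was within about 2 mm of the mat's centre.
- **Disagreement on the jar:** the last oblique wrist view read about 5 mm off. The pad position at release and the earlier top view both showed it centred, and I put the gap down to the shallow viewing angle. I made no further correction.

The mill and the bottle were still standing where they were in the last pictures, and all four items were upright. The gripper was open and about 0.30 m above the worktop, touching nothing.

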